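Load a pine block into the drill jig

ROBOT

A 6-joint arm with a two-finger parallel gripper is mounted at the origin on a cart in front of the work surface, level with it; the furniture and walls round the work are solid. World frame = base frame: x ahead of the robot, y to its left, z up, the work surface at z = 0. Lengths are in mm, angles in degrees, forces in N, time in s.
With the tool pointing down it reaches from about 350 to 850 mm from the base axis. Payload 8.1 kg.
Tool frame: the origin (TCP) lies on the centre line of the jaws, within the pads' length; the fingertips stand 19 mm ahead of it and the grasp point (between the pads) is the TCP; z points along the fingers, y is the line along which they close (so a half turn about z gives the same grasp; the last joint's range is limited). The gripper opens to 85 mm and grips with 20 to 120 N. Pads are 22 mm wide; open, the fingers measure 114 mm over their backs; the gripper's body (76 mm by 85 mm) begins 54 mm behind the grasp point. The pads swing forward as they close: fully open they stand 13 mm farther back than shut.
Start: joints at [60.31, 7.471, 85.268, -0, 87.261, -4.893], TCP at [251.629, 544.691, 250.292] pointing down, gripper open.
Joint ranges: [-169.43, 169.43], [-51.17, 129.36], [1.28, 143.12], [-76.62, 256.62], [0, 156.53], [-152.29, 152.29]. Speed limits (degrees/s): [136.94, 136.94, 159.86, 180, 180, 180].

INTERFACE

Orientations are given as [roll, pitch, yaw] about the fixed x, y, z axes, in that order (R = Rz(yaw) Ry(pitch) Rx(roll)).
In Python, from bench import r gives the robot as it stands. The module is installed in compiled form; this text tells all that it offers.
- The arm moves only by the tool servo_tool, never from a script. Its arguments are lists of equal length, an entry for each row: "fingers": the finger opening in m, from 0 to 0.0854; "linear": the shift along the tool's x, y, z in m, a list of three; "rotation": the turn, a rotation vector about the tool's x, y, z in degrees, a list of three. A call has 1 to 10 rows; each row is the pose to reach, as a shift and turn from the pose commanded when the call began, along the tool's axes at that moment; what a row does not reach only later rows make up. A row lasts 1/10 s, in which the tool goes at most 50 mm and 8.59 degrees, less where a joint would pass 70% of its speed; a pose out of reach is approached as far as the arm can. A call with a gripper value outside its range is refused whole. The fingers move at their own pace and stop on an object; "force" is the grip in N (left out, the last holds). Time passes only in rows, so rows that repeat a pose let the fingers close. It gives the time, the measured TCP pose, the force, the opening and the grip force at its end, in the units of the state.
- r.sense(): the state, without advancing time (a new reading comes with each control period).
- r.snapshot(name): name is "scene" or "top" or "wrist"; returns a dict with "frame" (480x640x3 uint8, red, green, blue), "fx", "fy", "cx", "cy" (pixels), "camera_from_world" (4x4, takes a point from world to camera coordinates). Camera axes: x right, y up, looking along -z (the intrinsics and any distortion apply to the point x, -y, -z); pixel columns grow to the right and rows downward; lengths in mm; the calibration is good to about 2 mm. A picture is of the moment at which its call begins. There is no depth.
- r.hand_in(): hands the job in; it is judged then, once.
The state is a dict: "time": time; "joint_pos": joint angles; "qd": joint speeds; "joint_efforts": joint torques, N m; "tool_pos": TCP position; "tcp_rot": TCP orientation; "ft_force": force on the tool from outside, world axes, zero at the start; "wrist_torque": the same for the moment, N m; "finger_gap": finger opening in mm; "grip_force": force on a finger pad.
Only numpy, scipy, OpenCV 4.12 (cv2) and the standard library are available. Lean on these libraries where they do the work, as an engineer would, in place of code of your own. Each camera call takes 0.05 s, during which the arm holds its last target. There are 200 camera calls.

TASK

Load the pine block into the drill jig ready for drilling. Press the red thumb pad on the clamp arm's tail down, gently, until the catch snaps over it and holds the nose up by itself; slide the block in under the raised nose from the robot's side, between the rails and fully home against the end stop; then let go of the block and press the black release tab so that the arm springs shut on it. Never lean hard on the clamp arm, and leave the things lying around where they are.

Things in the scene. Friction and masses are not known exactly. Their poses are not given: they have to be found in the camera images.
- drill_jig: blue steel drill jig fixed to the table, 250 mm along its y. Origin on the table below the clamp arm's pivot, z up. In its frame: steel clamp arm (24 mm wide, 10 thick) lies along y, pivot axis along x at z 65 mm between posts (|x| to 37, |y| to 23, z to 76 mm); nose at y +85, red pad at y -60, tail roller at y -96. Blocks slide in along +x. Nothing on it rises above z 100 mm.
- seat (a point): where the centre of the block's underside must finally be: on the aluminium bed, jig x 0, y +85, z 24 mm. The block's long side lies along jig x. End stop 20 mm tall, its face 45 mm farther along +x. Two side rails 49 mm apart, 12 mm tall, run from 4 mm past the seat to the stop; their flared mouths begin 8 mm before the seat. Fingers beside the block must stay at jig x below -15 mm.
- bed_mouth (a point): free part of the same bed (z 24 mm), 70 mm before the seat along jig x, clear of nose and rails: a block with its centre here, long side along jig x, can be set down from above and slid along jig +x to the seat. The bed is 60 mm wide and reaches 42 mm farther to -x.
- hook_line (a point): spring catch at the tail end, jig x 0, y -99, point at z 10 mm. Upright steel hook (13 mm wide, y -91 to -108, top z 61 to 75): the tail roller pushes it aside going down, then it snaps back over the roller; rubber buffers stop the roller 1 mm lower. Hook, buffers and tab share a carriage screwed anywhere within 14 mm of height: not measured, to be felt. Arm shut, the roller may lean on the hook.
- tab_line (a point): point on the table right below the centre of the black release tab, jig x 0, y -140 mm. Tab: 22 mm (jig x) by 26 mm (jig y); its top is at z 30 mm with the carriage lowest, 44 mm with it highest. Pressed down (1 to 4 N, some 5 to 10 mm) it swings the hook's top up to 14 mm towards jig -y, so press at the tab's centre, fingers shut; its own end stop comes after about 17 mm.
- clamp_arm (a joint): clamp arm, rad: 0 level (shut on a block), -0.09 shut empty (start), grows as tail goes down and nose up; caught open 0.10 to 0.27 as the carriage is set. A spring always pulls the nose down: at the pad about 4 N first, 8 N near the catch, 2 to 4 N more while the hook is pushed aside, then stiff rubber buffers: a steep rise past 13 N means fully down. The robot must not press the arm with over 30 N (friction included).
- pine_block: loose plain pine block, 45 x 90 x 30 mm (its x, y, z), 60 to 130 g; origin at the centre of its underside, long side along its y; both ends alike. Hold it across its 45 mm width, about 32 mm from its centre, at the end that will stay on the robot's side, so that the fingers clear nose and rails.
- thumb_pad (a point): centre of the top of the red ribbed thumb pad on the clamp arm's tail, 44 mm (jig x) by 34 mm (along the arm), 60 mm from the pivot, pad top 11 mm above the pivot's height when the arm is level; moves with the arm. It sinks about 12 to 21 mm from the start until caught.
- bush_foot (a point): centre of the underside of the brass drill bush (20 mm diameter) on the nose, 85 mm from the pivot; this foot presses on the block; moves with the arm
- oil_bottle: yellow oil bottle with red spout, 46 mm wide, 135 mm tall, standing; origin at the centre of its underside
- bit_tin: flat red tin, 101 x 154 x 34 mm; origin at the centre of its underside
- tape_roll: black roll of tape, 104 mm diameter, 24 mm tall; origin at the centre of its underside

How it is judged:
By the outcome, as a careful person would: the job done as asked, in the order asked, and still so for the second after the job is handed in, with the robot touching nothing.
It also fails if it takes over 72 s, if anything falls off the work surface, if the arm or the gripper's body presses on something with over 40 N, if the wrist force passes 120 N, or if a joint passes its speed limit or range.

## Working session

There is one attempt and no reset: what is moved stays moved. The work goes in short steps, Python scripts to look and compute and a tool call to move; the robot and the scene stay as the last step left them, time stands still between calls to the robot, and variables do not carry over. Pictures are saved under pics/ and viewed, at most 10 in all, crops included, and the job is handed in when it is done.

Besides the shell and the picture viewer there is one more tool, called after ">>>" as name(argument=value, ...) on one line, values as JSON. servo_tool: Moves the arm, as the interface text tells. Its arguments: {"type":"object","properties":{"fingers":{"type":"array","items":{"type":"number"}},"linear":{"type":"array","items":{"type":"array","items":{"type":"number"}}},"rotation":{"type":"array","items":{"type":"array","items":{"type":"number"}}},"force":{"type":"number"}},"required":["fingers","linear","rotation"]}

```bash
mkdir -p pics; ls; python3 - <<'E'
from bench import r
import cv2,numpy as np
s=r.sense(); print({k:np.round(v,2).tolist() for k,v in s.items()})
for n in("scene","top"):
    d=r.snapshot(n); cv2.imwrite(f"pics/{n}0.png",d["frame"][:,:,::-1]); np.savez(f"pics/{n}0.npz",**d)
    print(n,{k:np.round(v,3).tolist() for k,v in d.items() if k!="frame"})
E
```

```text
pics
{'time': 0.0, 'joint_pos': [60.31, 7.51, 85.33, -0.0, 87.26, -4.89], 'qd': [-0.16, -0.01, -0.04, 0.07, -0.01, -0.02], 'joint_efforts': [0.0, -56.94, -50.06, -0.0, 0.01, -0.0], 'tool_pos': [251.39, 544.24, 249.29], 'tcp_rot': [-179.9, -0.01, 155.2], 'ft_force': [-1.12, 0.25, 0.09], 'wrist_torque': [-0.01, 0.06, -0.02], 'grip_force': 0.0, 'finger_gap': 85.38}
scene {'fx': 574.788, 'fy': 574.788, 'cx': 319.919, 'cy': 232.263, 'camera_from_world': [[0.499, -0.867, -0.006, -298.309], [0.384, 0.214, 0.898, -277.876], [-0.777, -0.451, 0.44, -1162.557], [0.0, 0.0, 0.0, 1.0]]}
top {'fx': 565.639, 'fy': 565.639, 'cx': 330.459, 'cy': 235.603, 'camera_from_world': [[0.007, -1.0, -0.006, -34.266], [0.998, 0.006, 0.059, -548.864], [-0.059, -0.007, 0.998, -1597.935], [0.0, 0.0, 0.0, 1.0]]}
```

View pics/top0.png

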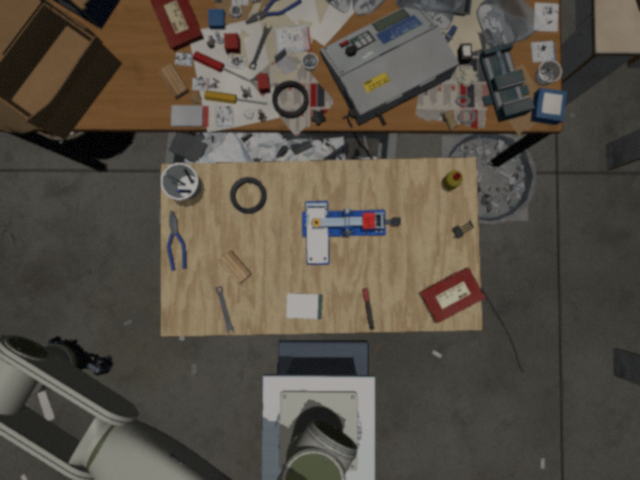

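View pics/scene0.png

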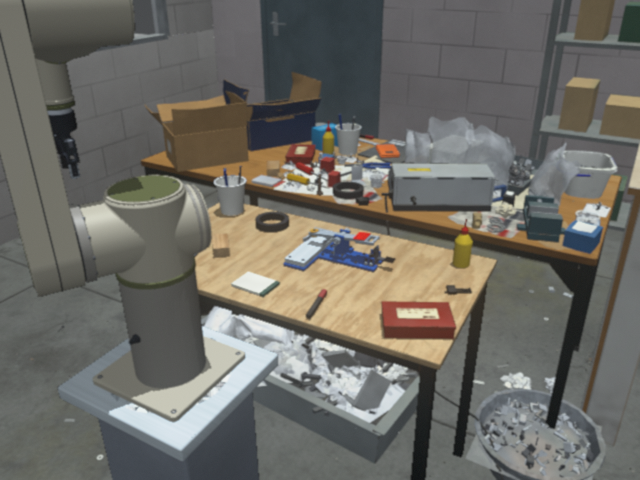

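The top view shows the jig with its bed at (317,232), nose at (316,222), red pad at (370,220) and tab at (394,222). The block is at (236,265) and the bottle, tin and tape are well clear. The scene view agrees: jig axes roughly match the world axes.

```bash
cat > h.py <<'E'
import numpy as np,cv2
def ray(d,u,v):
    M=np.array(d["camera_from_world"]);R=M[:3,:3];c=-R.T@M[:3,3]
    k=np.array([(u-d["cx"])/d["fx"],-(v-d["cy"])/d["fy"],-1.0]);return c,R.T@k
def onplane(d,u,v,z):
    c,k=ray(d,u,v);return c+k*(z-c[2])/k[2]
def blobs(mask,amin=30):
    n,l,st,ce=cv2.connectedComponentsWithStats(mask.astype(np.uint8))
    return [(ce[i],st[i],l==i) for i in range(1,n) if st[i][4]>=amin]
def rect(d,m,z):
    c=max(cv2.findContours(m.astype(np.uint8),0,2)[0],key=cv2.contourArea).reshape(-1,2)
    p=np.array([onplane(d,u,v,z)[:2] for u,v in c],np.float32);return cv2.minAreaRect(p)
def project(d,p):
    q=np.array(d["camera_from_world"])@np.r_[p,1];return d["cx"]+d["fx"]*q[0]/-q[2],d["cy"]+d["fy"]*q[1]/q[2]
E
python3 - <<'E'
from h import *
d=dict(np.load("pics/top0.npz"));f=d["frame"];h=cv2.cvtColor(f,cv2.COLOR_RGB2HSV)
H,S,V=[h[...,i].astype(int) for i in range(3)]
red=((H<8)|(H>172))&(S>150)&(V>90); red[:160]=0
for c,s,m in blobs(red,10): print("red",c,s,onplane(d,*c,70))
blue=(H>100)&(H<125)&(S>120); blue[:190]=0;blue[280:]=0;blue[:,:290]=0
for c,s,m in blobs(blue,20): print("blue",c,s,onplane(d,*c,20))
for n,u,v,z in(("nose",316,222,80),("tab",394,222,37),("bedend",317,264,24),("block",236,265,30),("tape",248,195,24),("bottle",453,181,100),("cup",181,182,60)):print(n,onplane(d,u,v,z).round())
cv2.imwrite("pics/c1.png",cv2.resize(f[170:300,200:420,::-1],None,fx=3.6,fy=3.6,interpolation=2))
E
```

```text
red [368.09356725 220.43859649] [363 213  12  16 171] [ 588.46956081 -134.7815192    70.        ]
red [451.61620469 292.08208955] [422 269  61  53 938] [ 393.00393362 -363.91138085   70.        ]
blue [344.53947368 213.61184211] [328 211  36   6 152] [611.94095429 -70.55167596  20.        ]
blue [303.93939394 223.78787879] [303 212   3  24  66] [582.12190729  45.04078576  20.        ]
blue [352.83727811 230.9556213 ] [329 226  56  10 338] [562.4943408  -94.42808075  20.        ]
nose [582.   9.  80.]
tab [ 587. -210.   37.]
bedend [468.   7.  24.]
block [463. 235.  30.]
tape [663. 205.  24.]
bottle [ 695. -363.  100.]
cup [694. 388.  60.]
```

View pics/c1.png

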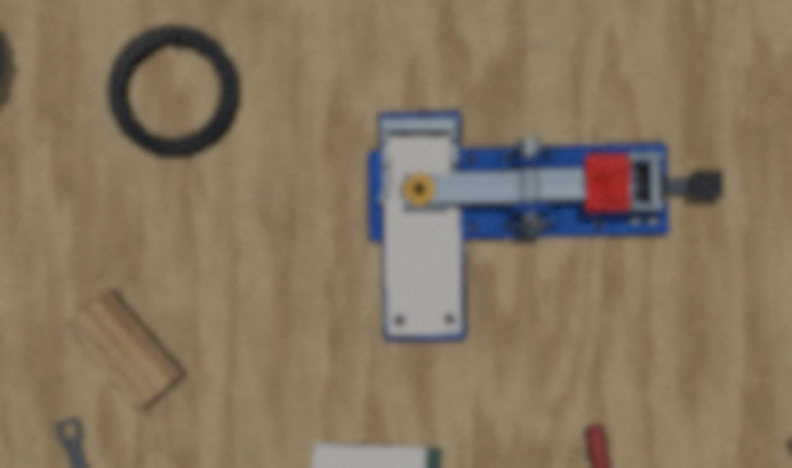

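The crop shows the brass bush at full-image (316.7,222.2), the pad at (368.6,220.8) and the tab at (395.8,221.7). The block's long axis is turned about 40° from world x. I'll move over the jig with fingers shut and yaw heading to 90.

>>> servo_tool(fingers=[0, 0, 0, 0, 0, 0, 0, 0, 0, 0], linear=[[-0.04, -0.03, -0.005], [-0.08, -0.06, -0.01], [-0.12, -0.09, -0.015], [-0.16, -0.12, -0.02], [-0.2, -0.15, -0.025], [-0.24, -0.18, -0.03], [-0.28, -0.21, -0.035], [-0.32, -0.24, -0.04], [-0.36, -0.27, -0.045], [-0.4, -0.3, -0.05]], rotation=[[0, 0, 6.5], [0, 0, 13], [0, 0, 19.5], [0, 0, 26], [0, 0, 32.5], [0, 0, 39], [0, 0, 45.5], [0, 0, 52], [0, 0, 58.5], [0, 0, 65.2]])

```text
time: 1.1
tool_pos: [488.1, 104.8, 300.0]
tcp_rot: [-180.0, -0.0, 89.7]
ft_force: [-0.0, 1.5, -0.6]
finger_gap: 0.4
grip_force: 0.0
```

>>> servo_tool(fingers=[0, 0, 0, 0, 0, 0], linear=[[-0.04, 0.02, -0.007], [-0.08, 0.04, -0.014], [-0.12, 0.06, -0.021], [-0.16, 0.08, -0.03], [-0.17, 0.087, -0.03], [-0.17, 0.087, -0.03]], rotation=[[0, 0, 0], [0, 0, 0], [0, 0, 0], [0, 0, 0], [0, 0, 0], [0, 0, 0]])

```text
time: 1.7
tool_pos: [575.0, -64.8, 329.1]
tcp_rot: [-179.9, -0.0, 89.8]
ft_force: [-0.2, -0.3, 0.8]
finger_gap: -0.1
grip_force: 0.0
```

```bash
python3 - <<'E'
from h import *
from bench import r
s=r.sense();print(np.round(s["tool_pos"],1),s["time"])
d=r.snapshot("wrist");np.savez("pics/w1.npz",**d);cv2.imwrite("pics/w1.png",d["frame"][:,:,::-1])
print({k:np.round(v,3).tolist() for k,v in d.items() if k!="frame"})
E
```

```text
[575.  -64.8 329.1] 1.7
{'fx': 336.448, 'fy': 336.448, 'cx': 316.253, 'cy': 238.211, 'camera_from_world': [[1.0, -0.003, -0.002, -574.634], [0.002, 0.951, -0.309, 125.704], [0.002, 0.309, 0.951, -436.541], [0.0, 0.0, 0.0, 1.0]]}
```

View pics/w1.png

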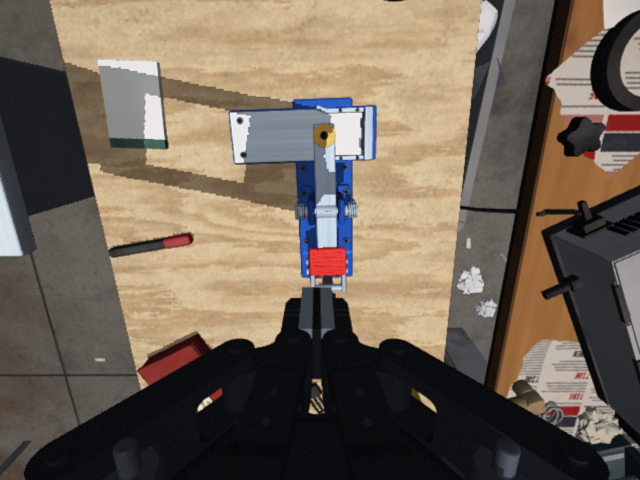

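The wrist view shows the bush at (324,135), pad at (327,262), bed left end corners at (230,112) and (233,163), and bed screws near (238,120) and (241,154).

```bash
python3 - <<'E'
from h import *
d=dict(np.load("pics/w1.npz"));f=d["frame"];h=cv2.cvtColor(f,cv2.COLOR_RGB2HSV)
H,S,V=[h[...,i].astype(int) for i in range(3)]
red=((H<8)|(H>172))&(S>150)&(V>90); red[:, :305]=0;red[:,350:]=0;red[:240]=0;red[285:]=0
c,s,m=max(blobs(red),key=lambda b:b[1][4]);print("pad",c,s,onplane(d,*c,80),rect(d,m,80))
br=(H>12)&(H<26)&(S>140);br[:118]=0;br[155:]=0;br[:,:305]=0;br[:,345:]=0
for c,s,m in blobs(br): print("bush",c,s,onplane(d,*c,72),rect(d,m,72))
for n,u,v,z in(("bedA",230,112,24),("bedB",233,163,24),("basetop",293,100,8),("basetopR",352,98,8),("basebotL",302,276,8),("basebotR",352,276,8),("stopT",375,106,44),("stopB",375,158,44)):print(n,onplane(d,u,v,z).round(1))
t=dict(np.load("pics/top0.npz"));f=t["frame"]
for n,u,v,z in(("bush",316.7,222.2,72),("tab",395.8,221.7,37),("pad",368.6,220.8,80)):print("top",n,onplane(t,u,v,z).round(1))
c=np.array([(115,290),(185,374),(145,410),(75,325)])/3.6+[200,170]
p=np.array([onplane(t,*q,30)[:2] for q in c],np.float32);print(p,cv2.minAreaRect(p),p.mean(0))
E
```

```text
pad [327.0040404  261.26767677] [309 248  37  28 990] [ 587.18423667 -136.51438416   80.        ] ((587.3392333984375, -137.04229736328125), (34.64345932006836, 43.376895904541016), 89.87297821044922)
bush [323.52380952 134.72619048] [313 124  22  23 336] [582.64999968   7.60645562  72.        ] ((582.740478515625, 7.515298843383789), (22.489154815673828, 22.49895477294922), 27.26189613342285)
bedA [471.6  33.2  24. ]
bedB [470.5 -26.6  24. ]
basetop [546.3  47.5   8. ]
basetopR [618.6  49.5   8. ]
basebotL [ 553.5 -188.3    8. ]
basebotR [ 625.7 -188.4    8. ]
stopT [641.4  38.1  44. ]
stopB [644.3 -19.4  44. ]
top bush [582.6   7.1  72. ]
top tab [ 588.2 -214.8   37. ]
top pad [ 586.6 -135.6   80. ]
[[504.1713  247.43993]
 [438.707   191.4289 ]
 [410.38858 222.34639]
 [476.501   278.4022 ]] ((457.27996826171875, 234.89312744140625), (87.57321166992188, 41.90245056152344), 40.5501823425293) [457.44196 234.90436]
```

Jig yaw is about 1.7°, pivot (585.2,−77.4), pad (587,−137), tab (589.4,−217), seat (582.7,7.5). The bed's end and width fit this. Going above the pad.

>>> servo_tool(fingers=[0, 0, 0, 0, 0, 0, 0, 0], linear=[[-0.02, 0.003, 0.04], [-0.04, 0.007, 0.08], [-0.06, 0.012, 0.12], [-0.072, 0.012, 0.16], [-0.072, 0.012, 0.19], [-0.072, 0.012, 0.21], [-0.072, 0.012, 0.217], [-0.072, 0.012, 0.22]], rotation=[[0, 0, 0], [0, 0, 0], [0, 0, 0], [0, 0, 0], [0, 0, 0], [0, 0, 0], [0, 0, 0], [0, 0, 0]])

```text
time: 2.55
tool_pos: [586.1, -133.6, 109.4]
tcp_rot: [-179.9, -0.0, 90.1]
ft_force: [-0.3, -1.1, 0.8]
finger_gap: -0.1
grip_force: 0.0
```

>>> servo_tool(fingers=[0, 0, 0, 0, 0], linear=[[0, 0, 0.002], [0, 0, 0.004], [0, 0, 0.006], [0, 0, 0.008], [0, 0, 0.01]], rotation=[[0, 0, 0], [0, 0, 0], [0, 0, 0], [0, 0, 0], [0, 0, 0]])

```text
time: 3.05
tool_pos: [587.1, -135.4, 100.5]
tcp_rot: [179.9, 0.0, 90.0]
ft_force: [-0.8, -1.4, 3.1]
finger_gap: -0.0
grip_force: 1.9
```

>>> servo_tool(fingers=[0, 0, 0], linear=[[0, 0, 0.0015], [0, 0, 0.003], [0, 0, 0.004]], rotation=[[0, 0, 0], [0, 0, 0], [0, 0, 0]])

```text
time: 3.35
tool_pos: [587.2, -135.9, 96.6]
tcp_rot: [179.9, 0.1, 90.0]
ft_force: [-0.8, -4.0, 3.7]
finger_gap: -0.3
grip_force: 2.4
```

>>> servo_tool(fingers=[0, 0, 0, 0], linear=[[0, 0, 0.0015], [0, 0, 0.003], [0, 0, 0.0045], [0, 0, 0.006]], rotation=[[0, 0, 0], [0, 0, 0], [0, 0, 0], [0, 0, 0]])

```text
time: 3.75
tool_pos: [587.3, -136.4, 91.0]
tcp_rot: [179.9, 0.1, 90.0]
ft_force: [-0.7, -7.4, 8.6]
finger_gap: -0.1
grip_force: 4.4
```

>>> servo_tool(fingers=[0, 0], linear=[[0, 0, 0.001], [0, 0, 0.002]], rotation=[[0, 0, 0], [0, 0, 0]])

```text
time: 3.95
tool_pos: [587.4, -136.6, 89.2]
tcp_rot: [179.9, 0.1, 90.0]
ft_force: [-2.5, -7.8, 8.4]
finger_gap: 0.0
grip_force: 4.8
```

>>> servo_tool(fingers=[0, 0], linear=[[0, 0, 0.001], [0, 0, 0.002]], rotation=[[0, 0, 0], [0, 0, 0]])

```text
time: 4.15
tool_pos: [587.4, -136.7, 87.3]
tcp_rot: [179.9, 0.1, 90.0]
ft_force: [-3.0, -6.9, 10.7]
finger_gap: -0.2
grip_force: 5.4
```

>>> servo_tool(fingers=[0, 0], linear=[[0, 0, 0.0005], [0, 0, 0.001]], rotation=[[0, 0, 0], [0, 0, 0]])

```text
time: 4.35
tool_pos: [587.4, -136.8, 86.4]
tcp_rot: [179.9, 0.1, 90.0]
ft_force: [-2.9, -7.2, 9.8]
finger_gap: -0.4
grip_force: 5.4
```

>>> servo_tool(fingers=[0, 0], linear=[[0, 0, 0.0005], [0, 0, 0.001]], rotation=[[0, 0, 0], [0, 0, 0]])

```text
time: 4.55
tool_pos: [587.4, -136.8, 85.5]
tcp_rot: [179.9, 0.1, 90.0]
ft_force: [-2.8, -6.7, 9.6]
finger_gap: 0.2
grip_force: 5.5
```

>>> servo_tool(fingers=[0, 0], linear=[[0, 0, 0.0005], [0, 0, 0.001]], rotation=[[0, 0, 0], [0, 0, 0]])

```text
time: 4.75
tool_pos: [587.4, -136.8, 84.4]
tcp_rot: [179.9, 0.1, 90.0]
ft_force: [-2.6, -7.5, 9.4]
finger_gap: 0.1
grip_force: 5.2
```

>>> servo_tool(fingers=[0, 0], linear=[[0, 0, 0.0005], [0, 0, 0.001]], rotation=[[0, 0, 0], [0, 0, 0]])

```text
time: 4.95
tool_pos: [587.4, -136.9, 83.4]
tcp_rot: [179.9, 0.1, 90.0]
ft_force: [-2.7, -8.4, 9.2]
finger_gap: -0.2
grip_force: 5.3
```

>>> servo_tool(fingers=[0, 0], linear=[[0, 0, 0.0005], [0, 0, 0.001]], rotation=[[0, 0, 0], [0, 0, 0]])

```text
time: 5.15
tool_pos: [587.4, -136.8, 82.3]
tcp_rot: [179.9, 0.1, 90.0]
ft_force: [-2.6, -7.4, 8.3]
finger_gap: -0.1
grip_force: 5.1
```

>>> servo_tool(fingers=[0, 0], linear=[[0, 0, 0.0005], [0, 0, 0.001]], rotation=[[0, 0, 0], [0, 0, 0]])

```text
time: 5.35
tool_pos: [587.4, -136.8, 81.3]
tcp_rot: [179.9, 0.1, 90.0]
ft_force: [-3.1, -7.5, 8.6]
finger_gap: -0.1
grip_force: 5.3
```

>>> servo_tool(fingers=[0, 0], linear=[[0, 0, 0.0005], [0, 0, 0.001]], rotation=[[0, 0, 0], [0, 0, 0]])

```text
time: 5.55
tool_pos: [587.5, -136.9, 80.9]
tcp_rot: [179.9, 0.1, 90.0]
ft_force: [-6.3, -6.5, 16.1]
finger_gap: 0.2
grip_force: 8.6
```

>>> servo_tool(fingers=[0, 0], linear=[[0, 0, 0.0005], [0, 0, 0.001]], rotation=[[0, 0, 0], [0, 0, 0]])

```text
time: 5.75
tool_pos: [587.5, -136.9, 80.7]
tcp_rot: [179.9, 0.1, 90.0]
ft_force: [-9.7, -5.9, 22.1]
finger_gap: 0.1
grip_force: 11.5
```

Steep rise past 13 N: it is on the buffers. Easing off slowly to see whether the catch holds.

>>> servo_tool(fingers=[0, 0, 0, 0, 0], linear=[[0, 0, -0.001], [0, 0, -0.002], [0, 0, -0.003], [0, 0, -0.004], [0, 0, -0.005]], rotation=[[0, 0, 0], [0, 0, 0], [0, 0, 0], [0, 0, 0], [0, 0, 0]])

```text
time: 6.25
tool_pos: [586.6, -134.9, 82.8]
tcp_rot: [-180.0, -0.0, 90.0]
ft_force: [-0.4, -0.7, 0.8]
finger_gap: 0.3
grip_force: 0.2
```

Force is gone 2 mm up, so the catch holds. Now to the block, opening the fingers on the way.

>>> servo_tool(fingers=[0, 0, 0, 0.0854, 0.0854, 0.0854, 0.0854, 0.0854, 0.0854, 0.0854], linear=[[0, 0, -0.035], [0, 0, -0.08], [0.04, -0.018, -0.11], [0.085, -0.037, -0.12], [0.13, -0.057, -0.13], [0.175, -0.077, -0.137], [0.22, -0.097, -0.137], [0.265, -0.117, -0.137], [0.31, -0.137, -0.137], [0.348, -0.153, -0.137]], rotation=[[0, 0, 0], [0, 0, 6], [0, 0, 12], [0, 0, 18], [0, 0, 24], [0, 0, 30], [0, 0, 36], [0, 0, 42], [0, 0, 48], [0, 0, 49.5]])

```text
time: 7.25
tool_pos: [431.5, 215.2, 219.4]
tcp_rot: [-179.9, 0.1, 40.3]
ft_force: [0.1, -0.1, 0.0]
finger_gap: 85.2
grip_force: 0.0
```

>>> servo_tool(fingers=[0.0854, 0.0854], linear=[[0, 0, 0], [0, 0, 0]], rotation=[[0, 0, 0], [0, 0, 0]])

```text
time: 7.45
tool_pos: [432.7, 213.7, 219.3]
tcp_rot: [-180.0, 0.1, 40.7]
ft_force: [0.5, -0.1, -0.0]
finger_gap: 85.4
grip_force: 0.0
```

```bash
python3 - <<'E'
from h import *
from bench import r
s=r.sense();print(np.round(s["tool_pos"],1),s["time"])
d=r.snapshot("wrist");np.savez("pics/w2.npz",**d);cv2.imwrite("pics/w2.png",d["frame"][:,:,::-1])
print([np.round(project(d,p)).tolist() for p in([504,247,30],[439,191,30],[410,222,30],[476,278,30])])
E
```

```text
[432.7 213.7 219.3] 7.45
[[340.0, 132.0], [338.0, 225.0], [294.0, 227.0], [293.0, 133.0]]
```

View pics/w2.png

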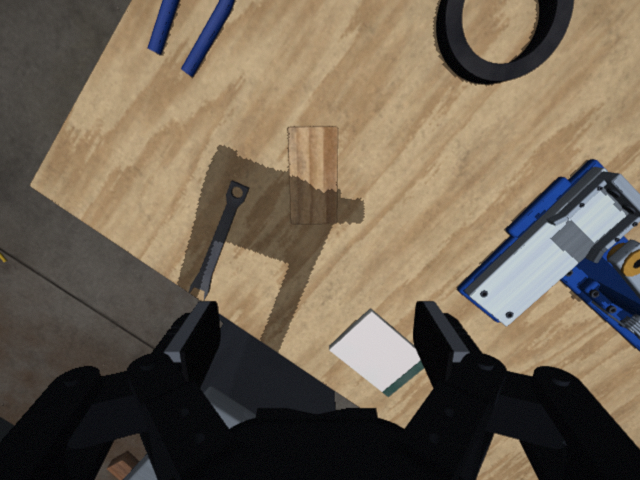

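The block lies upright in view: top face corners about (289,126), (337,126), (338,223), (291,224). The jig with raised nose is at the right.

```bash
python3 - <<'E'
from h import *
d=dict(np.load("pics/w2.npz"))
p=np.array([onplane(d,u,v,30)[:2] for u,v in((289,126),(337,126),(338,223),(291,224))],np.float32)
print(p,cv2.minAreaRect(p),p.mean(0))
v=(p[0]+p[1]-p[2]-p[3]);a=np.degrees(np.arctan2(v[1],v[0]));print(a)
g=p.mean(0)-32*v/np.linalg.norm(v)
y=np.radians(40.5);D=np.array([g[0]-432.7,g[1]-213.7]);print(g,"tool dx,dy",D@[np.cos(y),np.sin(y)],D@[np.sin(y),-np.cos(y)])
E
```

```text
[[478.50873 284.35983]
 [506.14804 252.22778]
 [440.57526 192.3073 ]
 [410.21555 226.04631]] ((458.7615051269531, 239.20094299316406), (89.77182006835938, 45.38759231567383), 41.98214340209961) [458.86188 238.73532]
41.451817
[434.87747 217.55164] tool dx,dy 4.157192656106703 -1.514662152861199
```

>>> servo_tool(fingers=[0.0854, 0.0854, 0.0854, 0.0854, 0.0854, 0.0854, 0.0854, 0.0854], linear=[[0.004, -0.0015, 0.04], [0.004, -0.0015, 0.08], [0.004, -0.0015, 0.12], [0.004, -0.0015, 0.155], [0.004, -0.0015, 0.18], [0.004, -0.0015, 0.192], [0.004, -0.0015, 0.197], [0.004, -0.0015, 0.197]], rotation=[[0, 0, -0.8], [0, 0, -0.8], [0, 0, -0.8], [0, 0, -0.8], [0, 0, -0.8], [0, 0, -0.8], [0, 0, -0.8], [0, 0, -0.8]])

```text
time: 8.3
tool_pos: [436.3, 216.0, 23.2]
tcp_rot: [-180.0, 0.0, 41.2]
ft_force: [0.6, -0.2, 0.3]
finger_gap: 85.1
grip_force: 0.0
```

>>> servo_tool(fingers=[0.04, 0.04, 0.04, 0.04, 0.04, 0.04], linear=[[0, 0, 0], [0, 0, 0], [0, 0, 0], [0, 0, 0], [0, 0, 0], [0, 0, 0]], rotation=[[0, 0, 0], [0, 0, 0], [0, 0, 0], [0, 0, 0], [0, 0, 0], [0, 0, 0]], force=35)

```text
time: 8.9
tool_pos: [436.8, 217.0, 24.5]
tcp_rot: [180.0, -0.1, 41.3]
ft_force: [-1.2, -0.4, 5.7]
finger_gap: 44.4
grip_force: 35.6
```

Fingertips grazed the table on closing; regrip about 6 mm higher so they clear the bed.

>>> servo_tool(fingers=[0.06, 0.06, 0.06, 0.06, 0.04, 0.04, 0.04, 0.04, 0.04], linear=[[0, 0, 0], [0, 0, 0], [0, 0, -0.004], [0, 0, -0.007], [0, 0, -0.007], [0, 0, -0.007], [0, 0, -0.007], [0, 0, -0.007], [0, 0, -0.007]], rotation=[[0, 0, 0], [0, 0, 0], [0, 0, 0], [0, 0, 0], [0, 0, 0], [0, 0, 0], [0, 0, 0], [0, 0, 0], [0, 0, 0]], force=40)

```text
time: 9.8
tool_pos: [436.5, 216.8, 31.0]
tcp_rot: [180.0, -0.1, 41.3]
ft_force: [-1.4, -0.5, 7.8]
finger_gap: 44.3
grip_force: 40.8
```

>>> servo_tool(fingers=[0.04, 0.04, 0.04, 0.04, 0.04, 0.04, 0.04, 0.04, 0.04, 0.04], linear=[[0, 0, -0.02], [0, 0, -0.05], [-0.015, 0.027, -0.08], [-0.033, 0.059, -0.1], [-0.051, 0.091, -0.115], [-0.069, 0.123, -0.119], [-0.086, 0.153, -0.119], [-0.1, 0.178, -0.119], [-0.106, 0.189, -0.119], [-0.106, 0.189, -0.119]], rotation=[[0, 0, 0], [0, 0, 3], [0, 0, 9], [0, 0, 15], [0, 0, 21], [0, 0, 27], [0, 0, 33], [0, 0, 37], [0, 0, 39.6], [0, 0, 39.6]])

```text
time: 10.8
tool_pos: [481.0, 3.4, 148.8]
tcp_rot: [180.0, 0.0, 1.5]
ft_force: [-0.3, -0.5, -0.3]
finger_gap: 44.2
grip_force: 41.1
```

```bash
python3 - <<'E'
from h import *
from bench import r
s=r.sense();print({k:np.round(s[k],2) for k in("tool_pos","tcp_rot","ft_force","finger_gap","grip_force","time")})
d=r.snapshot("wrist");np.savez("pics/w3.npz",**d);cv2.imwrite("pics/w3.png",d["frame"][:,:,::-1])
E
```

```text
{'tool_pos': array([480.96,   3.37, 148.84]), 'tcp_rot': array([1.80e+02, 2.00e-02, 1.52e+00]), 'ft_force': array([-0.31, -0.45, -0.26]), 'finger_gap': np.float64(44.2), 'grip_force': np.float64(41.08), 'time': np.float64(10.8)}
```

View pics/w3.png

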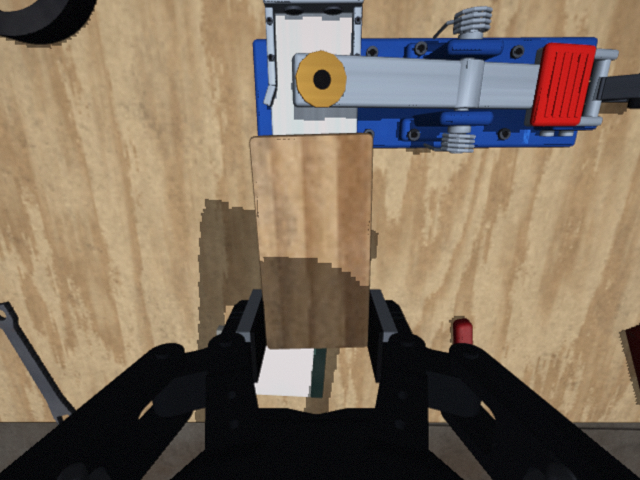

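The block is held square (top corners (250,140), (372,134), (370,345), (265,347)). The nose is up with the bush at (321,79) and the rails are visible at about (270,50) and (356,40). I'll zoom on the rails.

```bash
python3 - <<'E'
from h import *
d=dict(np.load("pics/w3.npz"))
cv2.imwrite("pics/c3.png",cv2.resize(d["frame"][0:150,240:390,::-1],None,fx=4,fy=4,interpolation=2))
p=np.array([onplane(d,u,v,148)[:2] for u,v in((250,140),(372,134),(370,345),(265,347))]);print(p.round(1))
print("bush",onplane(d,321,79,95).round(1))
E
```

```text
[[555.8  28.1]
 [559.  -15.1]
 [471.4 -21.1]
 [469.2  24.6]]
bush [583.   3.  95.]
```

View pics/c3.png

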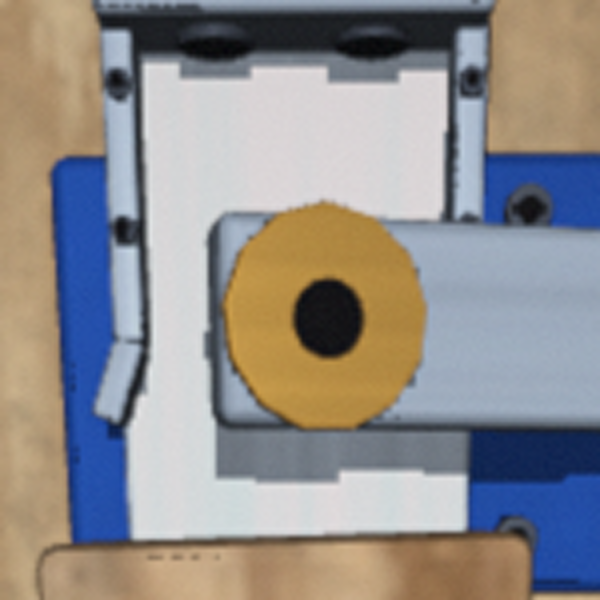

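The crop shows rail inner edges: left from (273.3,7.5) to (275.8,84), right from (354.3,7.5) to (353.8,52). The stop's top front edge is at row 3.

```bash
python3 - <<'E'
from h import *
d=dict(np.load("pics/w3.npz"))
for u,v,z in((273.3,7.5,36),(275.8,84,36),(354.3,7.5,36),(353.8,52,36),(270,3,44),(360,2.5,44)):print(onplane(d,u,v,z).round(1))
E
```

```text
[629.2  32.5  36. ]
[586.9  31.4  36. ]
[630.5 -16.5  36. ]
[606.5 -17.7  36. ]
[629.1  33.4  44. ]
[630.7 -19.   44. ]
```

>>> servo_tool(fingers=[0.04, 0.04, 0.04, 0.04, 0.04, 0.04], linear=[[0, 0, 0.025], [0, 0, 0.05], [0, 0, 0.07], [0, 0, 0.08], [0, 0, 0.084], [0, 0, 0.086]], rotation=[[0, 0, 0.5], [0, 0, 0.5], [0, 0, 0.5], [0, 0, 0.5], [0, 0, 0.5], [0, 0, 0.5]])

```text
time: 11.45
tool_pos: [481.1, 5.2, 63.3]
tcp_rot: [-180.0, -0.0, 1.3]
ft_force: [-0.0, 0.0, -0.4]
finger_gap: 44.3
grip_force: 41.1
```

>>> servo_tool(fingers=[0.04, 0.04, 0.04], linear=[[0, 0, 0.0015], [0, 0, 0.003], [0, 0, 0.0045]], rotation=[[0, 0, 0], [0, 0, 0], [0, 0, 0]])

```text
time: 11.75
tool_pos: [481.5, 4.5, 59.2]
tcp_rot: [180.0, -0.1, 1.2]
ft_force: [0.1, 0.9, -1.3]
finger_gap: 44.4
grip_force: 41.1
```

>>> servo_tool(fingers=[0.04, 0.04, 0.04], linear=[[0, 0, 0.001], [0, 0, 0.002], [0, 0, 0.003]], rotation=[[0, 0, 0], [0, 0, 0], [0, 0, 0]])

```text
time: 12.05
tool_pos: [481.0, 4.5, 55.5]
tcp_rot: [180.0, -0.0, 1.2]
ft_force: [0.6, 0.4, -0.7]
finger_gap: 43.9
grip_force: 41.1
```

>>> servo_tool(fingers=[0.04, 0.04], linear=[[0, 0, 0.001], [0, 0, 0.002]], rotation=[[0, 0, 0], [0, 0, 0]])

```text
time: 12.25
tool_pos: [481.0, 4.5, 54.9]
tcp_rot: [180.0, 0.0, 1.2]
ft_force: [-13.5, 0.3, 25.8]
finger_gap: 44.2
grip_force: 43.8
```

>>> servo_tool(fingers=[0.04, 0.055, 0.055, 0.04, 0.04, 0.04, 0.04], linear=[[0, 0, -0.0015], [0, 0, -0.0015], [0, 0, -0.0015], [0, 0, -0.0015], [0, 0, -0.0015], [0, 0, -0.0015], [0, 0, -0.0015]], rotation=[[0, 0, 0], [0, 0, 0], [0, 0, 0], [0, 0, 0], [0, 0, 0], [0, 0, 0], [0, 0, 0]], force=30)

```text
time: 12.95
tool_pos: [481.1, 4.6, 55.2]
tcp_rot: [180.0, -0.0, 1.2]
ft_force: [-0.6, 0.0, 2.3]
finger_gap: 44.2
grip_force: 30.7
```

```bash
python3 - <<'E'
from h import *
from bench import r
s=r.sense();print({k:np.round(s[k],2) for k in("tool_pos","tcp_rot","ft_force","finger_gap","grip_force","time")})
d=r.snapshot("wrist");np.savez("pics/w4.npz",**d);cv2.imwrite("pics/w4.png",d["frame"][:,:,::-1])
E
```

```text
{'tool_pos': array([481.1 ,   4.58,  55.17]), 'tcp_rot': array([ 1.8e+02, -2.0e-02,  1.2e+00]), 'ft_force': array([-0.61,  0.01,  2.26]), 'finger_gap': np.float64(44.17), 'grip_force': np.float64(30.75), 'time': np.float64(12.95)}
```

View pics/w4.png

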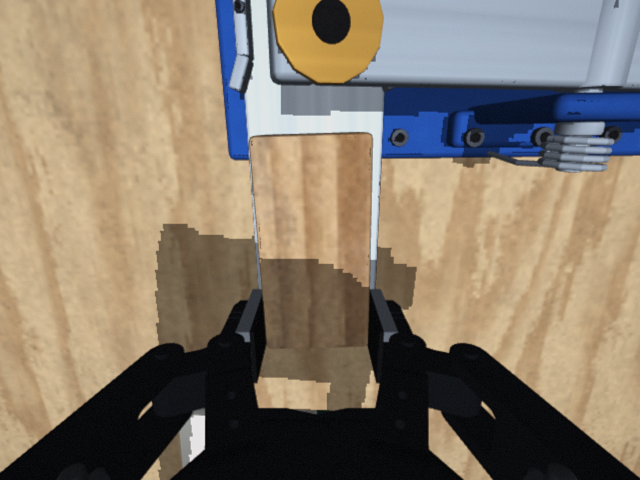

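The block sits on the bed (top far corners (250,138), (372,133)), slightly left of centre and a touch yawed. I'll quantify against the bed edges and the left rail.

```bash
python3 - <<'E'
from h import *
d=dict(np.load("pics/w4.npz"))
for n,u,v,z in(("bFL",250,138,54),("bFR",372,133,54),("bNL",263,348,54),("bNR",370,346,54),("bedL",248,100,24),("bedL2",248,132,24),("bedR",383,95,24),("bedR2",375.5,280,24),("rail in",251,55,36),("flare",243,90,36)):print(n,onplane(d,u,v,z).round(1))
E
```

```text
bFL [556.7  29.   54. ]
bFR [559.3 -14.4  54. ]
bNL [468.7  26.8  54. ]
bNR [470.7 -19.9  54. ]
bedL [571.4  34.8  24. ]
bedL2 [558.4  35.4  24. ]
bedR [574.6 -22.7  24. ]
bedR2 [488.3 -26.   24. ]
rail in [586.5  30.8  36. ]
flare [574.2  34.4  36. ]
```

>>> servo_tool(fingers=[0.04, 0.04, 0.04, 0.04, 0.04, 0.04, 0.04], linear=[[0.003, 0.001, 0], [0.01, 0.001, 0], [0.018, 0.001, 0], [0.024, 0.001, 0], [0.03, 0.0008, 0], [0.036, 0.0007, 0], [0.04, 0.0006, 0]], rotation=[[0, 0, 0], [0, 0, 0], [0, 0, 0], [0, 0, 0], [0, 0, 0], [0, 0, 0], [0, 0, 0]])

```text
time: 13.7
tool_pos: [520.6, 4.7, 55.2]
tcp_rot: [180.0, 0.1, 1.2]
ft_force: [-6.5, -1.0, 9.5]
finger_gap: 44.7
grip_force: 31.3
```

>>> servo_tool(fingers=[0.04, 0.04, 0.04, 0.04], linear=[[0.005, 0, 0], [0.01, 0, 0], [0.016, 0, 0], [0.022, 0, 0]], rotation=[[0, 0, 0], [0, 0, 0], [0, 0, 0], [0, 0, 0]])

```text
time: 14.1
tool_pos: [542.5, 5.2, 55.2]
tcp_rot: [180.0, 0.1, 1.2]
ft_force: [-6.0, -1.5, 9.7]
finger_gap: 44.2
grip_force: 31.3
```

>>> servo_tool(fingers=[0.04, 0.04, 0.04], linear=[[0.002, 0, 0], [0.004, 0, 0], [0.006, 0, 0]], rotation=[[0, 0, 0], [0, 0, 0], [0, 0, 0]])

```text
time: 14.4
tool_pos: [548.3, 5.4, 55.2]
tcp_rot: [180.0, 0.1, 1.2]
ft_force: [-5.2, -0.6, 9.5]
finger_gap: 44.4
grip_force: 31.4
```

>>> servo_tool(fingers=[0.04, 0.04], linear=[[0.001, 0, 0], [0.002, 0, 0]], rotation=[[0, 0, 0], [0, 0, 0]])

```text
time: 14.6
tool_pos: [550.3, 5.4, 55.2]
tcp_rot: [180.0, 0.1, 1.2]
ft_force: [-6.8, -0.9, 9.5]
finger_gap: 44.7
grip_force: 31.3
```

>>> servo_tool(fingers=[0.04, 0.04], linear=[[0.001, 0, 0], [0.0015, 0, 0]], rotation=[[0, 0, 0], [0, 0, 0]])

```text
time: 14.8
tool_pos: [550.4, 5.4, 55.1]
tcp_rot: [-180.0, 0.3, 1.2]
ft_force: [-15.7, -0.5, 18.4]
finger_gap: 44.6
grip_force: 32.1
```

>>> servo_tool(fingers=[0.04, 0.04], linear=[[0.0005, 0, 0], [0.0005, 0, -0.0005]], rotation=[[0, 0, 0], [0, 0, 0]])

```text
time: 15.0
tool_pos: [550.4, 5.4, 55.2]
tcp_rot: [-180.0, 0.3, 1.2]
ft_force: [-12.6, -1.6, 10.2]
finger_gap: 44.9
grip_force: 31.4
```

```bash
python3 - <<'E'
from h import *
from bench import r
d=r.snapshot("wrist");np.savez("pics/w5.npz",**d)
for n,d in(("w5",d),):
    cv2.imwrite(f"pics/{n}.png",d["frame"][:,:,::-1])
    print([np.round(project(d,p)).tolist() for p in([629.8,8,44],[583,6.8,54])])
E
```

```text
[[312.0, 128.0], [312.0, 253.0]]
```

View pics/w5.png

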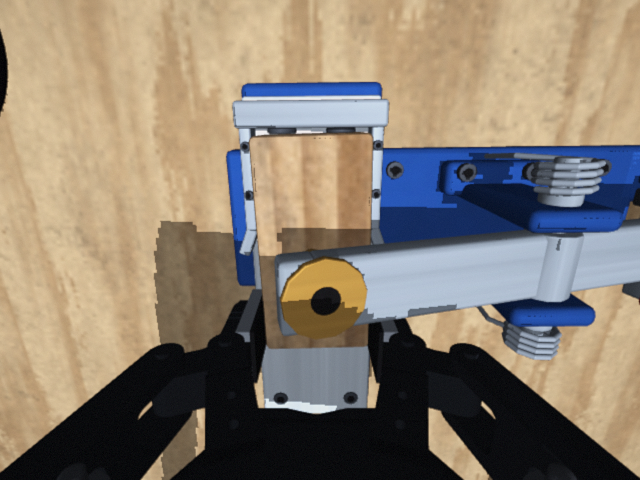

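The block is under the raised nose, between the rails (far edge rows 137→132). It sits just short of the stop bar (row 128), whose dark bumpers it meets. It's yawed roughly 0.8° relative to the stop, so I'll square it with a small turn while pushing, then release.

>>> servo_tool(fingers=[0.04, 0.04, 0.04], linear=[[0.0002, 0.0003, -0.0003], [0.0005, 0.0003, -0.0005], [0.0008, 0.0003, -0.0005]], rotation=[[0, 0, 0.4], [0, 0, 0.8], [0, 0, 0.8]])

```text
time: 15.35
tool_pos: [550.6, 5.9, 55.2]
tcp_rot: [-179.9, 0.4, 0.4]
ft_force: [-15.9, 3.4, 13.9]
finger_gap: 44.6
grip_force: 33.2
```

```bash
python3 - <<'E'
from h import *
from bench import r
d=r.snapshot("wrist");np.savez("pics/w6.npz",**d)
a=dict(np.load("pics/w5.npz"))["frame"];b=d["frame"]
v=np.vstack([cv2.resize(x[95:155,225:395,::-1],None,fx=4.7,fy=4.7,interpolation=2) for x in(a,b)]);cv2.imwrite("pics/c6.png",v);print(v.shape)
E
```

```text
(564, 799, 3)
```

View pics/c6.png

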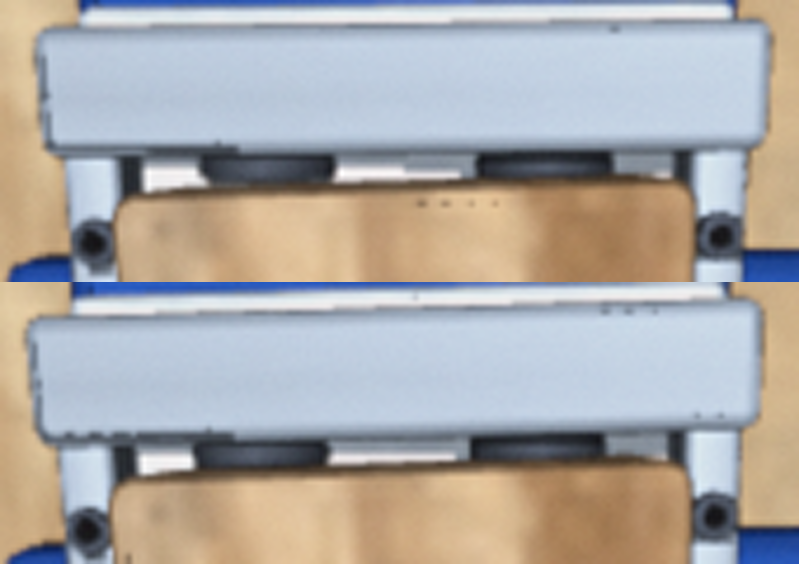

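The block rests squarely on both rubber bumpers of the stop. Release and back off.

>>> servo_tool(fingers=[0.06, 0.06, 0.06, 0.06, 0.06, 0.06, 0.06, 0.06, 0.06], linear=[[0, 0, 0], [0, 0, 0], [-0.002, 0, -0.01], [-0.01, 0, -0.03], [-0.02, 0, -0.06], [-0.03, 0, -0.1], [-0.03, 0, -0.13], [-0.03, 0, -0.13], [-0.03, 0, -0.13]], rotation=[[0, 0, 0], [0, 0, 0], [0, 0, 0], [0, 0, 0], [0, 0, 0], [0, 0, 0], [0, 0, 0], [0, 0, 0], [0, 0, 0]])

```text
time: 16.3
tool_pos: [524.5, 4.8, 187.7]
tcp_rot: [180.0, -0.2, 0.4]
ft_force: [-1.1, -0.8, -0.8]
finger_gap: 59.7
grip_force: 0.0
```

```bash
python3 - <<'E'
from h import *
from bench import r
s=r.sense();print({k:np.round(s[k],2) for k in("tool_pos","tcp_rot","ft_force","time")})
d=r.snapshot("wrist");np.savez("pics/w7.npz",**d);cv2.imwrite("pics/w7.png",d["frame"][:,:,::-1])
E
```

```text
{'tool_pos': array([524.55,   4.84, 187.66]), 'tcp_rot': array([179.98,  -0.18,   0.4 ]), 'ft_force': array([-1.1 , -0.77, -0.83]), 'time': np.float64(16.3)}
```

View pics/w7.png

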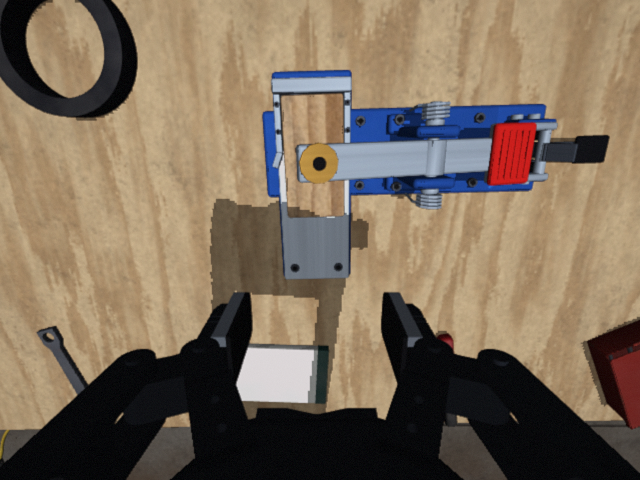

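The picture shows the block seated under the nose with gripper clear; the tab is at (591,149).

```bash
python3 - <<'E'
from h import *
d=dict(np.load("pics/w7.npz"))
for z in(32,37): print(onplane(d,591,149,z).round(1))
f=cv2.cvtColor(d["frame"],cv2.COLOR_RGB2HSV);m=(f[...,2]<70);m[:130]=0;m[175:]=0;m[:,:574]=0;m[:,620:]=0
for c,s,q in blobs(m,100):print(c,s,onplane(d,*c,34).round(1),rect(d,q,34))
E
```

```text
[ 590.3 -216.8   32. ]
[ 590.5 -212.9   37. ]
[589.98594848 148.45199063] [574 135  35  28 854] [ 590.8 -214.3   34. ] ((590.3084106445312, -213.65365600585938), (20.94113540649414, 26.782379150390625), 2.339493751525879)
```

>>> servo_tool(fingers=[0, 0, 0, 0, 0, 0, 0, 0, 0, 0], linear=[[0.006, 0.02, 0], [0.012, 0.045, 0], [0.018, 0.07, 0], [0.025, 0.095, 0], [0.032, 0.12, 0], [0.039, 0.145, 0], [0.046, 0.17, 0], [0.053, 0.195, 0], [0.06, 0.215, 0], [0.064, 0.221, 0]], rotation=[[0, 0, -8.5], [0, 0, -17], [0, 0, -25.5], [0, 0, -34], [0, 0, -42.5], [0, 0, -51], [0, 0, -59.5], [0, 0, -68], [0, 0, -76.5], [0, 0, -85]])

```text
time: 17.35
tool_pos: [588.4, -217.4, 183.6]
tcp_rot: [-179.8, -0.0, 85.6]
ft_force: [-0.4, -0.3, -0.2]
finger_gap: -0.3
grip_force: 0.0
```

>>> servo_tool(fingers=[0, 0, 0], linear=[[0, 0, 0.02], [0, 0, 0.04], [0, 0, 0.05]], rotation=[[0, 0, -6], [0, 0, -6], [0, 0, -6]])

```text
time: 17.65
tool_pos: [587.2, -214.8, 131.8]
tcp_rot: [-179.7, -0.2, 91.4]
ft_force: [-0.1, 0.3, -0.7]
finger_gap: 0.5
grip_force: 0.0
```

>>> servo_tool(fingers=[0, 0, 0, 0, 0, 0], linear=[[-0.001, 0.0025, 0.025], [-0.001, 0.0025, 0.045], [-0.001, 0.0025, 0.058], [-0.001, 0.0025, 0.064], [-0.001, 0.0025, 0.066], [-0.001, 0.0025, 0.066]], rotation=[[0, 0, 0], [0, 0, 0], [0, 0, 0], [0, 0, 0], [0, 0, 0], [0, 0, 0]])

```text
time: 18.25
tool_pos: [592.1, -216.6, 70.6]
tcp_rot: [180.0, 0.0, 91.4]
ft_force: [0.3, 0.2, 0.3]
finger_gap: 0.4
grip_force: 0.0
```

>>> servo_tool(fingers=[0, 0, 0, 0], linear=[[0, 0, 0.002], [0, 0, 0.004], [0, 0, 0.006], [0, 0, 0.008]], rotation=[[0, 0, 0], [0, 0, 0], [0, 0, 0], [0, 0, 0]])

```text
time: 18.65
tool_pos: [591.9, -216.6, 62.2]
tcp_rot: [180.0, 0.0, 91.4]
ft_force: [-0.1, -0.5, 0.5]
finger_gap: -0.2
grip_force: 0.0
```

>>> servo_tool(fingers=[0, 0, 0], linear=[[0, 0, 0.002], [0, 0, 0.004], [0, 0, 0.006]], rotation=[[0, 0, 0], [0, 0, 0], [0, 0, 0]])

```text
time: 18.95
tool_pos: [591.8, -216.5, 55.8]
tcp_rot: [-180.0, -0.0, 91.4]
ft_force: [0.5, -0.3, -0.4]
finger_gap: 0.1
grip_force: 0.0
```

>>> servo_tool(fingers=[0, 0, 0, 0], linear=[[0, 0, 0.0015], [0, 0, 0.003], [0, 0, 0.0045], [0, 0, 0.006]], rotation=[[0, 0, 0], [0, 0, 0], [0, 0, 0], [0, 0, 0]])

```text
time: 19.35
tool_pos: [591.8, -216.5, 50.0]
tcp_rot: [180.0, 0.0, 91.4]
ft_force: [-0.1, -0.7, -0.0]
finger_gap: -0.0
grip_force: 0.0
```

>>> servo_tool(fingers=[0, 0, 0], linear=[[0, 0, 0.0015], [0, 0, 0.003], [0, 0, 0.0045]], rotation=[[0, 0, 0], [0, 0, 0], [0, 0, 0]])

```text
time: 19.65
tool_pos: [592.1, -217.2, 46.1]
tcp_rot: [180.0, 0.1, 91.4]
ft_force: [-0.3, -2.4, 3.4]
finger_gap: -0.0
grip_force: 1.9
```

```bash
cat > pad.py <<'E'
from h import *
from bench import r
for n in("top","scene"):
    a=dict(np.load(f"pics/{n}0.npz"))
    b=r.snapshot(n)
    for d in(a,b):
        h=cv2.cvtColor(d["frame"],cv2.COLOR_RGB2HSV);m=((h[...,0]<8)|(h[...,0]>172))&(h[...,1]>150)&(h[...,2]>90)
        u,v=map(int,project(d,np.array([587,-137,72])));k=np.zeros_like(m);k[v-16:v+17,u-22:u+23]=1
        ys,xs=np.nonzero(m&k.astype(bool));print(n,len(xs),xs.mean().round(2),ys.mean().round(2),project(d,np.array([587,-137,81])),project(d,np.array([587,-137,61])))
E
python3 pad.py
```

```text
top 171 368.09 220.44 (np.float64(369.1426394950687), np.float64(220.63250225435453)) (np.float64(368.6966150160532), np.float64(221.24953110451648))
top 98 367.01 219.42 (np.float64(369.1426394950687), np.float64(220.63250225435453)) (np.float64(368.6966150160532), np.float64(221.24953110451648))
scene 86 361.69 235.52 (np.float64(362.56589809793246), np.float64(235.7530136769403)) (np.float64(362.3688370567827), np.float64(242.48142388461636))
scene 94 361.55 242.53 (np.float64(362.56589809793246), np.float64(235.7530136769403)) (np.float64(362.3688370567827), np.float64(242.48142388461636))
```

The pad in the scene view is still 7 px lower than at the start, so it's caught open. Contact is made with the tab; keep pressing.

>>> servo_tool(fingers=[0, 0], linear=[[0, 0, 0.0015], [0, 0, 0.003]], rotation=[[0, 0, 0], [0, 0, 0]])

```text
time: 19.95
tool_pos: [591.8, -216.2, 42.3]
tcp_rot: [-180.0, -0.0, 91.4]
ft_force: [0.4, 0.7, 0.1]
finger_gap: 0.2
grip_force: 0.0
```

>>> servo_tool(fingers=[0, 0], linear=[[0, 0, 0.001], [0, 0, 0.002]], rotation=[[0, 0, 0], [0, 0, 0]])

```text
time: 20.15
tool_pos: [591.5, -216.1, 40.0]
tcp_rot: [-180.0, -0.0, 91.4]
ft_force: [-0.5, -0.8, 0.5]
finger_gap: -0.2
grip_force: 0.3
```

```bash
python3 pad.py | tail -1
```

```text
scene 81 361.7 237.42 (np.float64(362.56589809793246), np.float64(235.7530136769403)) (np.float64(362.3688370567827), np.float64(242.48142388461636))
```

The arm has sprung shut: pad row 237.4 matches z 76, i.e. level on the block. Retreat.

>>> servo_tool(fingers=[0, 0, 0, 0, 0, 0, 0, 0], linear=[[0, 0, -0.01], [0, 0, -0.03], [0, 0, -0.06], [0, 0, -0.1], [0, -0.03, -0.14], [0, -0.06, -0.17], [0, -0.08, -0.18], [0, -0.08, -0.18]], rotation=[[0, 0, 0], [0, 0, 0], [0, 0, 0], [0, 0, 0], [0, 0, 0], [0, 0, 0], [0, 0, 0], [0, 0, 0]])

```text
time: 21.05
tool_pos: [511.5, -219.3, 224.6]
tcp_rot: [179.7, 0.2, 91.4]
ft_force: [0.5, -0.3, -0.2]
finger_gap: -0.0
grip_force: 0.0
```

```bash
python3 pad.py | tail -1; python3 - <<'E'
from h import *
from bench import r
s=r.sense();print(s["tool_pos"],s["ft_force"])
d=r.snapshot("wrist")
h=cv2.cvtColor(d["frame"],cv2.COLOR_RGB2HSV);H,S,V=[h[...,i].astype(int) for i in range(3)]
br=(H>12)&(H<26)&(S>140);u,v=map(int,project(d,np.array([583,6,80])));k=np.zeros(br.shape,bool);k[max(0,v-25):v+25,u-25:u+25]=1
for c,s,m in blobs(br&k): print("bush",c,s,onplane(d,*c,80),rect(d,m,80))
# gap between block far face (z54) and near face of block visible on the bed
print(project(d,np.array([537,5,54])),project(d,np.array([627,8,54])))
print(r.hand_in())
E
```

```text
scene 92 362.02 237.47 (np.float64(362.56589809793246), np.float64(235.7530136769403)) (np.float64(362.3688370567827), np.float64(242.48142388461636))
[ 512.02428493 -218.58073317  221.65101577] [-0.65162323  0.14469177 -0.06075266]
bush [460.77777778 342.94017094] [457 331   7  26 117] [ 648.25986991 -325.15135673   80.        ] ((647.7221069335938, -326.32379150390625), (5.503983974456787, 27.327186584472656), 9.06430721282959)
(np.float64(359.9109982621139), np.float64(-91.18710924542367)) (np.float64(490.35480799594416), np.float64(-92.62587692329984))
the job is handed in; nothing more can be done
None
```

The pine block is home against the end stop with the clamp arm sprung shut on it, and the job is handed in at about 21 s with the robot clear; the last jig view, before the tab press, showed it seated, afterwards I only confirmed the arm level from its pad height, and I viewed 11 pictures, one over the limit of 10.

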